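Lay the crosswise second layer on a dispatch pallet

TASK

The small plywood pallet has its first layer of two blue-banded cartons strapped on. Build the second layer in the alternating pattern: set the two loose blue-banded cartons flat on top, right side up, crosswise to the cartons below, one at each end of them, with its outer side flush with the ends below and the open gap left between the two. Set them down rather than dropping them, and leave the red-banded carton where it is, since it belongs to another order.

Things in the scene. Friction and masses are not known exactly. Their poses are not given: they have to be found in the camera images.
- pallet: fixed plywood pallet, 140 x 140 x 26 mm, one solid piece with its strapped first layer: two brown, blue-banded cartons (124 x 44 x 40), length along the pallet's x axis, centred at y = +40 and -40 (36 gap), ends at x = +-62, tops at z = 66. Origin: centre of its underside, z up. A second-layer carton has its length along y, centre at x = +40 or -40, y = 0, underside at z = 66.
- carton_1: loose brown carton, closed and rigid, two bright blue bands round it, pale tape strip along its top; 124 mm long (its x axis), 44 wide (y), 40 high (z), about 0.15 kg; origin at the centre of its underside. Lies flat on the table; gripped across its 44 mm width. Either blue-banded carton may go to either end.
- carton_2: loose brown carton, closed and rigid, two bright blue bands round it, pale tape strip along its top; 124 mm long (its x axis), 44 wide (y), 40 high (z), about 0.15 kg; origin at the centre of its underside. Lies flat on the table; gripped across its 44 mm width. Same as carton_1.
- carton_red: loose carton of the same size, shape and weight, but with two red bands; it stays where it is. Origin at the centre of its underside, x along its length.

How it is judged:
By the outcome, as a careful person would: the job done as asked, in the order asked, and still so for the second after the job is handed in, with the robot touching nothing.
It also fails if it takes over 61 s, if anything falls off the work surface, if the arm or the gripper's body presses on something with over 40 N, if the wrist force passes 120 N, or if a joint passes its speed limit or range.

ROBOT

A 6-joint arm with a two-finger parallel gripper is mounted at the origin on the work surface; the furniture and walls round the work are solid. World frame = base frame: x ahead of the robot, y to its left, z up, the work surface at z = 0. Lengths are in mm, angles in degrees, forces in N, time in s.
With the tool pointing down it reaches from about 325 to 900 mm from the base axis. Payload 6.1 kg.
Tool frame: the origin (TCP) lies on the centre line of the jaws, within the pads' length; the fingertips stand 17 mm ahead of it and the grasp point (between the pads) lies 2 mm behind it; z points along the fingers, y is the line along which they close (so a half turn about z gives the same grasp; the last joint's range is limited). The gripper opens to 87 mm and grips with 3 to 60 N. Pads are 19 mm wide; open, the fingers measure 117 mm over their backs; the gripper's body (75 mm by 190 mm) begins 51 mm behind the grasp point.
Start: joints at [62.676, 12.628, 87.462, -0, 79.91, -7.225], TCP at [214.779, 586.929, 239.538] pointing down, gripper open.
Joint ranges: [-170.65, 170.65], [-52.31, 119.04], [5.05, 147.46], [-71.25, 251.25], [11.57, 151.72], [-153.62, 153.62]. Speed limits (degrees/s): [147.25, 147.25, 172.46, 180, 180, 180].

INTERFACE

Orientations are given as [roll, pitch, yaw] about the fixed x, y, z axes, in that order (R = Rz(yaw) Ry(pitch) Rx(roll)).
In Python, from plant import readout, eyes, job gives the robot as it stands.
- The arm moves only by the tool apply_moves, never from a script. Its argument "deltas" is a list of rows, each a list of 2 entries, a list of its own where there are three numbers: the shift along the tool's x, y, z in units of 0.03 m (1.0 is 0.03 m), then the turn about the tool's z in units of 90 degrees (1.0 is 90 degrees). A call has 1 to 10 rows; each row shifts and turns the commanded pose from where the row before left it, along the tool's axes as they then stand; what a row does not reach is not made up. A row lasts 1/12 s, in which the tool goes at most 41.7 mm and 7.16 degrees, less where a joint would pass 70% of its speed; a pose out of reach is approached as far as the arm can. A call with a number of a shift or a turn outside -1 to 1 is refused whole. A call with a gripper value outside its range is refused whole. "jaw" is the gripper's target within -1 to 1 (shut at 1, half-way at 0, fully open at -1), set as the call begins (left out, the last holds). The fingers move at their own pace and stop on an object; "newtons" is the grip in N (left out, the last holds). Time passes only in rows, so rows that do not move let the fingers close. It gives the time, the measured TCP pose, the force, the opening and the grip force at its end, in the units of the state.
- readout.get_state(): the state, without advancing time (a new reading comes with each control period).
- eyes.camera(name): name is "scene" or "top" or "wrist"; returns (picture, depth): 384x512x3 uint8, blue, green, red; 384x512 float32, mm along the optical axis (not along the pixel's ray), 0 where there is no reading.
- eyes.calibration(name): a dict with "fx", "fy", "cx", "cy" (pixels), "dist_coeffs" ([k1, k2, p1, p2, k3] as OpenCV has them; the pictures are not rectified), "T" (4x4, takes a point from camera to world coordinates); the wrist camera has in their place "mount" (4x4, takes a point from camera to tool coordinates, whose origin is the TCP and whose axes are the flange's). Camera axes: x right, y up, looking along -z (the intrinsics and any distortion apply to the point x, -y, -z); pixel columns grow to the right and rows downward; lengths in mm; the calibration is good to about 2 mm. A picture is of the moment at which its call begins: read the wrist's pose just before it. calibration takes no time and is no camera call.
- job.sign_off(): hands the job in; it is judged then, once.
The state is a dict: "clock": time; "joint_positions": joint angles; "qd": joint speeds; "effort": joint torques, N m; "ee_pos": TCP position; "ee_rot": TCP orientation; "wrist_force": force on the tool from outside, world axes, zero at the start; "wrist_torque": the same for the moment, N m; "grip_width": finger opening in mm; "gripper_force": force on a finger pad.
Only numpy, scipy, OpenCV 4.12 (cv2) and the standard library are available. Lean on these libraries where they do the work, as an engineer would, in place of code of your own. Each camera call takes 0.05 s, during which the arm holds its last target. There are 200 camera calls.

## Working session

There is one attempt and no reset: what is moved stays moved. The work goes in short steps, Python scripts to look and compute and a tool call to move; the robot and the scene stay as the last step left them, time stands still between calls to the robot, and variables do not carry over. Pictures are saved under pics/ and viewed, at most 10 in all, crops included, and the job is handed in when it is done.

Besides the shell and the picture viewer there is one more tool, called after "Emit:" by a JSON object that holds its "name" and its "arguments", one argument or row to a line. apply_moves: Moves the arm, as the interface text tells. Shifts and turns lie within -1 to 1; 1 stands for 0.03 m of shift or 90 degrees of turn. Its arguments: {"type":"object","properties":{"deltas":{"type":"array"},"jaw":{"type":"number"},"newtons":{"type":"number"}},"required":["deltas"]}

```bash
mkdir -p pics; ls
python3 - <<'E'
from plant import readout, eyes
import cv2,numpy as np
s=readout.get_state(); print(s['clock'],s['ee_pos'],s['ee_rot'],s['grip_width'])
for n in ('top','scene'):
    im,d=eyes.camera(n); cv2.imwrite(f'pics/{n}0.png',im); np.savez(f'pics/{n}0.npz',im=im,d=d)
    c=eyes.calibration(n); print(n,{k:np.round(v,3).tolist() for k,v in c.items()})
E
```

```text
pics
0.0 [214.51801226 586.40085507 238.41880801] [-1.79888917e+02 -1.16477855e-02  1.59901310e+02] 86.85122550796528
top {'fx': 378.014, 'fy': 378.014, 'cx': 248.531, 'cy': 194.425, 'dist_coeffs': [-0.023, 0.0, 0.0, 0.0, 0.0], 'T': [[0.011, 0.997, -0.079, 456.369], [-1.0, 0.009, -0.024, 20.01], [-0.023, 0.079, 0.997, 1319.448], [0.0, 0.0, 0.0, 1.0]]}
scene {'fx': 433.05, 'fy': 433.05, 'cx': 253.612, 'cy': 198.32, 'dist_coeffs': [-0.102, 0.0, 0.0, 0.0, 0.0], 'T': [[0.927, 0.204, -0.315, 159.525], [-0.375, 0.554, -0.743, -859.534], [0.023, 0.807, 0.59, 749.564], [0.0, 0.0, 0.0, 1.0]]}
```

View pics/top0.png

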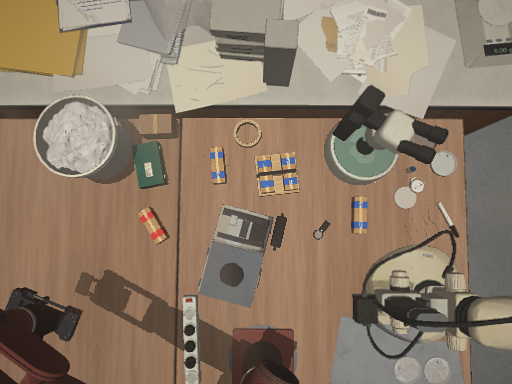

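View pics/scene0.png

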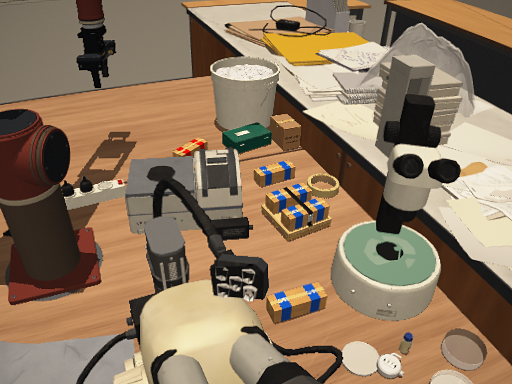

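The top view shows the pallet at (277,173), blue cartons at (217,165) and (360,215), and the red one at (151,225). The microscope stands right of the pallet, and a tall lamp arm is below the carton at (360,215). Next I'll get coarse positions and obstacle heights.

```bash
cat > h.py <<'E'
import cv2,numpy as np
from scipy.spatial.transform import Rotation as R
from plant import readout,eyes
def tool(s):
    T=np.eye(4);T[:3,:3]=R.from_euler('xyz',s['ee_rot'],degrees=True).as_matrix();T[:3,3]=s['ee_pos'];return T
def rays(px,c,T):
    K=np.array([[c['fx'],0,c['cx']],[0,c['fy'],c['cy']],[0,0,1.]])
    u=cv2.undistortPoints(np.float64(px).reshape(-1,1,2),K,np.float64(c['dist_coeffs'])).reshape(-1,2)
    v=np.c_[u[:,0],-u[:,1],-np.ones(len(u))]
    return T[:3,3],v@T[:3,:3].T
def onplane(px,c,T,z):
    o,d=rays(px,c,T); return o+d*((z-o[2])/d[:,2])[:,None]
def cloud(dep,c,T):
    v,u=np.mgrid[:dep.shape[0],:dep.shape[1]]
    o,d=rays(np.c_[u.ravel(),v.ravel()],c,T)
    return (o+d*dep.reshape(-1,1)).reshape(*dep.shape,3)
def bands(im,col='b'):
    h=cv2.cvtColor(im,cv2.COLOR_BGR2HSV)
    return cv2.inRange(h,(105,130,60),(125,255,255)) if col=='b' else cv2.inRange(h,(0,190,90),(6,255,255))
E
python3 - <<'E'
from h import *
z=np.load('pics/top0.npz');im,d=z['im'],z['d'];c=eyes.calibration('top');T=np.array(c['T'])
P=cloud(d,c,T)
m=bands(im);n,l,st,ce=cv2.connectedComponentsWithStats(m)
for i in range(1,n):
    if st[i,4]>15: print('blue',ce[i].round(1),st[i,4],onplane([ce[i]],c,T,40)[0].round(0),np.median(P[l==i],0).round())
# height map 25mm bins, max z
ok=d>0; q=P[ok]
xs=np.arange(250,800,25);ys=np.arange(400,-350,-25)
print('y    ',*[f'{y:4d}' for y in ys])
for x in xs[::-1]:
    print(x,*[f'{(lambda a:int(a.max()) if len(a) else -1)(q[(abs(q[:,0]-x)<13)&(abs(q[:,1]-y)<13)][:,2]):4d}' for y in ys])
c=eyes.calibration('wrist');print({k:np.round(v,3).tolist() for k,v in c.items()})
E
```

```text
blue [212.  155.2] 26 [692. 178.  40.] [692. 178.  39.]
blue [220.1 154.4] 29 [694. 150.  40.] [695. 150.  39.]
blue [283.6 161. ] 30 [673. -68.  40.] [669. -65.  66.]
blue [291.7 160.4] 25 [675. -95.  40.] [669. -94.  66.]
blue [264. 163.] 66 [666.  -1.  40.] [661.  -0.  66.]
blue [213.8 174.8] 25 [624. 171.  40.] [623. 170.  39.]
blue [221.6 174.2] 27 [626. 144.  40.] [626. 143.  39.]
blue [290.  180.4] 62 [607. -89.  40.] [605. -86.  66.]
blue [266.2 183.3] 70 [596.  -9.  40.] [594.  -8.  66.]
blue [356.  204.1] 26 [ 528. -312.   40.] [ 528. -312.   40.]
blue [364.4 204.6] 25 [ 527. -340.   40.] [ 526. -340.   39.]
blue [355.8 224.1] 23 [ 461. -311.   40.] [ 461. -311.   39.]
blue [364.4 224.6] 25 [ 459. -339.   40.] [ 458. -339.   40.]
y      400  375  350  325  300  275  250  225  200  175  150  125  100   75   50   25    0  -25  -50  -75 -100 -125 -150 -175 -200 -225 -250 -275 -300 -325
775   87   87   87   88   84    4    4    2    5    4    5    5   27    5    5   29    5    4    7    3    5    4    7    5    5  425  425  427  333  103
750   83   84   84   83   78    4    3  
[... 2714 characters left out ...]
 5    6    5    5
300    4    7    5    3    4    4    3    5  135  138  138  139  140  140  136  136  134    5    5    5    4    2    6    4    3    5    5    7    7   93
275    5    4    4    5    2    2    6    5  134  135  136  139  140  140  135  137    6    4    4    5    4    5    7    6    4    6    4    4    3   97
250    4    6    5    5    6    4    4    5  135  135  136  137  137  138  136  135    3    6    4    5    3    5    6    5    4    3    4    6    6   99
{'fx': 294.88, 'fy': 294.88, 'cx': 255.854, 'cy': 193.085, 'dist_coeffs': [-0.036, 0.0, 0.0, 0.0, 0.0], 'mount': [[0.0, 0.962, 0.273, 74.749], [1.0, -0.0, 0.0, 0.356], [0.0, 0.273, -0.962, -145.4], [0.0, 0.0, 0.0, 1.0]]}
```

Coarse estimates: carton A is at about (658,160) with yaw 6°, carton B at about (494,-326) with yaw -1°, and the pallet at about (632,-43) with yaw 6.5°. I'm moving to hover over A now.

Emit:
{"name": "apply_moves", "arguments": {
  "deltas": [
    [[0,0,0.1],-0.0722],
    [[0,0,0.1],-0.0722],
    [[0,0,0.1],-0.0722],
    [[0,0,0.1],-0.0722],
    [[-0.5,-0.6,0.1],0],
    [[-0.8,-0.95,0.1],0],
    [[-0.8,-0.95,0.1],0],
    [[-0.8,-0.95,0.1],0],
    [[-0.8,-0.95,0.1],0],
    [[-0.8,-0.95,0.1],0]
  ]
}}

```text
clock: 0.93
ee_pos: [366.2, 439.6, 208.9]
ee_rot: [-180.0, -0.0, -174.1]
wrist_force: [0.5, 0.9, -0.2]
grip_width: 87.1
gripper_force: 0.0
```

Emit:
{"name": "apply_moves", "arguments": {
  "deltas": [
    [[-0.8,-0.95,0],0],
    [[-0.8,-0.95,0],0],
    [[-0.8,-0.95,0],0],
    [[-0.8,-0.95,0],0],
    [[-0.8,-0.95,0],0],
    [[-0.8,-0.95,0],0],
    [[-0.8,-0.95,0],0],
    [[-0.8,-0.95,0],0],
    [[-0.8,-0.95,0],0],
    [[-0.8,-0.95,0],0]
  ]
}}

```text
clock: 1.77
ee_pos: [634.3, 180.7, 209.0]
ee_rot: [180.0, -0.1, -174.1]
wrist_force: [0.5, 0.2, 0.3]
grip_width: 87.0
gripper_force: 0.0
```

Emit:
{"name": "apply_moves", "arguments": {
  "deltas": [
    [[-0.4,-0.4,0],0],
    [[0,0,0],0],
    [[0,0,0],0]
  ]
}}

```text
clock: 2.02
ee_pos: [646.7, 170.6, 208.5]
ee_rot: [180.0, -0.1, -174.2]
wrist_force: [0.4, -0.1, -0.2]
grip_width: 87.1
gripper_force: 0.0
```

```bash
cat > look.py <<'E'
import sys
from h import *
def look(n):
    s=readout.get_state(); im,d=eyes.camera('wrist'); np.savez(f'pics/{n}.npz',im=im,d=d,T=tool(s)); cv2.imwrite(f'pics/{n}.png',im)
    return im,d,tool(s)@np.array(eyes.calibration('wrist')['mount'])
def tops(im,d,T,z,x0,x1,y0,y1):
    """rect (centre,size,length yaw) of points near height z inside a world window"""
    c=eyes.calibration('wrist');P=cloud(d,c,T)
    q=(abs(P[...,2]-z)<9)&(d>0)&(P[...,0]>x0)&(P[...,0]<x1)&(P[...,1]>y0)&(P[...,1]<y1)
    m=cv2.morphologyEx(q.astype(np.uint8),cv2.MORPH_OPEN,np.ones((3,3)))
    k=max(cv2.findContours(m,0,cv2.CHAIN_APPROX_NONE)[0],key=cv2.contourArea)
    Q=onplane(k.reshape(-1,2),c,T,z)[:,:2].astype(np.float32)
    zz=np.median(P[m>0][:,2])
    (cx,cy),_,_=r=cv2.minAreaRect(Q);b=cv2.boxPoints(r);e=[b[1]-b[0],b[2]-b[1]]
    L=max(e,key=np.linalg.norm);a=np.degrees(np.arctan2(L[1],L[0]));a=(a+90)%180-90
    return np.round([cx,cy,*sorted(np.linalg.norm(e,axis=1)),a,zz],1)
def bandfit(im,T,z,x0,x1,y0,y1):
    c=eyes.calibration('wrist');n,l,st,ce=cv2.connectedComponentsWithStats(bands(im))
    for i in range(1,n):
        p=onplane([ce[i]],c,T,z)[0]
        if st[i,4]>40 and x0<p[0]<x1 and y0<p[1]<y1: print('band',p.round(1),st[i,4],ce[i].round())
E
python3 - <<'E'
from look import *
im,d,T=look('wA')
print(tops(im,d,T,40,560,740,100,230))
bandfit(im,T,40,560,740,100,230)
print('pallet');bandfit(im,T,66,540,740,-150,60)
E
```

```text
[659.9 161.   44.4 124.7   5.8  40.5]
band [627.1 144.3  40. ] 271 [233. 161.]
band [624.5 170.9  40. ] 273 [258. 161.]
band [694.8 151.4  40. ] 221 [234. 220.]
band [691.9 178.2  40. ] 220 [258. 220.]
pallet
band [590.3  13.9  66. ] 708 [ 98. 114.]
band [594.8 -21.8  66. ] 335 [ 62. 115.]
band [599.6 -60.9  66. ] 867 [ 23. 116.]
band [664.8 -53.4  66. ] 750 [ 36. 182.]
band [656.  22.  66.] 588 [109. 181.]
band [662.4 -13.4  66. ] 274 [ 74. 184.]
band [672.4 -89.5  66. ] 140 [  3. 186.]
```

View pics/wA.png

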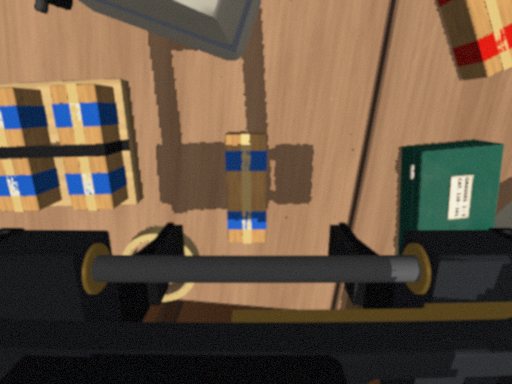

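The picture shows carton A at about (246,187) px, with the pallet at the left edge and the ring at about (160,265). A measures (659.9,161.0) with yaw 5.8°. I'm going in for the grasp.

Emit:
{"name": "apply_moves", "arguments": {
  "deltas": [
    [[-0.4,-0.36,0.2],0],
    [[0,0,0.8],0],
    [[0,0,0.8],0],
    [[0,0,0.8],0],
    [[0,0,0.8],0],
    [[0,0,0.8],0],
    [[0,0,0.8],0],
    [[0,0,0.6],0],
    [[0,0,0.4],0],
    [[0,0,0.2],0]
  ]
}}

```text
clock: 2.9
ee_pos: [657.5, 163.2, 21.3]
ee_rot: [180.0, -0.2, -174.0]
wrist_force: [0.3, -0.7, -1.0]
grip_width: 87.1
gripper_force: 0.0
```

Emit:
{"name": "apply_moves", "arguments": {
  "deltas": [
    [[0,0,0],0],
    [[0,0,0],0],
    [[0,0,0],0],
    [[0,0,0],0],
    [[0,0,0],0],
    [[0,0,0],0],
    [[0,0,0],0],
    [[0,0,0],0]
  ],
  "jaw": 0.3,
  "newtons": 25
}}

```text
clock: 3.57
ee_pos: [660.0, 162.0, 23.9]
ee_rot: [-180.0, 0.0, -174.1]
wrist_force: [0.6, 0.2, 1.7]
grip_width: 44.0
gripper_force: 25.0
```

Emit:
{"name": "apply_moves", "arguments": {
  "deltas": [
    [[0,0,-0.3],0],
    [[0,0,-0.6],0],
    [[0,0,-0.9],0],
    [[0,0,-0.9],0],
    [[0,0,-0.9],0],
    [[0,-0.6,-0.9],0],
    [[0,-0.6,-0.9],0],
    [[0,-0.6,-0.5],0],
    [[0,-0.6,0],0],
    [[0,0,0],0]
  ]
}}

```text
clock: 4.4
ee_pos: [668.4, 87.1, 203.2]
ee_rot: [-179.9, 0.2, -174.3]
wrist_force: [-0.0, 0.5, -1.3]
grip_width: 43.9
gripper_force: 25.0
```

Emit:
{"name": "apply_moves", "arguments": {
  "deltas": [
    [[0,0,0],0],
    [[0,0,0],0],
    [[0,0,0],0]
  ]
}}

```text
clock: 4.65
ee_pos: [666.4, 91.3, 199.6]
ee_rot: [180.0, -0.1, -174.1]
wrist_force: [0.5, -0.3, -1.1]
grip_width: 43.3
gripper_force: 25.0
```

Run:
```python
from look import *
im,d,T=look('wP')
print([readout.get_state()['ee_pos'].round(1) for _ in range(2)])
print(tops(im,d,T,66,540,740,-33,60),tops(im,d,T,66,540,740,-150,-50))
bandfit(im,T,66,540,740,-150,60)
z=np.load('pics/wA.npz');Ta=z['T']@np.array(eyes.calibration('wrist')['mount'])
print('wA',tops(z['im'],z['d'],Ta,66,540,740,-33,60))
```

```text
[array([666.5,  91.4, 199.7]), array([666.5,  91.4, 199.7])]
[627.6  -6.1  55.7 124.5   5.4  66.4] [635.4 -78.4  57.8 124.1   6.   66.4]
band [594.5 -21.4  66. ] 402 [141. 101.]
band [591.   9.  66.] 602 [174. 100.]
band [600.4 -65.2  66. ] 795 [ 93. 103.]
band [ 604.4 -101.3   66. ] 377 [ 55. 104.]
band [659.5   4.3  66. ] 1024 [167. 173.]
band [666.1 -57.3  66. ] 669 [104. 173.]
band [671.9 -93.   66. ] 306 [ 68. 175.]
wA [626.8  -4.9  58.3 123.6   7.4  66.4]
```

View pics/wP.png

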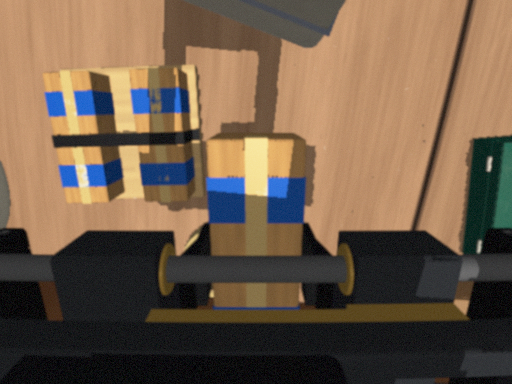

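The picture shows carton A held square at about (255,220) px and the whole pallet at (120,135). Carton side faces contaminate the rectangle fits, so I'll take height profiles in the pallet's frame.

```bash
cat > prof.py <<'E'
from look import *
def edges(P,im,n):
    a=np.radians(6.2);u=np.array([np.cos(a),np.sin(a)]);w=np.array([-u[1],u[0]])
    D=P[...,:2]-[632,-43.5];X=D@u;Y=D@w;Z=P[...,2]
    def tr(co,ot,lo,hi,rng):
        o=[]
        for b in rng:
            s=(abs(co-b)<1.5)&(ot>lo)&(ot<hi)&(Z>-10)&(Z<100)
            o.append(f'{b}:{np.median(Z[s]):.0f}' if s.sum()>4 else f'{b}:-')
        return ' '.join(o)
    print(n,'Y-prof',tr(Y,X,-55,-10,range(-80,82,3)))
    print('X-prof left',tr(X,Y,-58,-22,range(-80,82,3)))
    print('X-prof right',tr(X,Y,22,55,range(-80,82,3)))
    # yaw & centre lines from top-face points: outer ends
    top=(abs(Z-66.4)<4)
    for nm,lo,hi in(('L',-58,-25),('R',22,55)):
        s=top&(Y>lo)&(Y<hi)&(abs(X)<75)
        pts=[]
        for y in np.arange(lo,hi,4):
            t=s&(abs(Y-y)<2)
            if t.sum()>10: pts.append((y,*np.percentile(X[t],[1,99])))
        print(nm,np.mean(pts,0).round(1))
    pts=[]
    for x in np.arange(-55,56,6):
        t=top&(abs(X-x)<3)&(Y<-5)&(Y>-80);r=top&(abs(X-x)<3)&(Y>5)&(Y<80)
        if t.sum()>10 and r.sum()>10: pts.append((x,*np.percentile(Y[t],[2,98]),*np.percentile(Y[r],[2,98])))
    pts=np.array(pts);print('med Y edges',np.median(pts,0).round(1),'slopes deg',[np.degrees(np.polyfit(pts[:,0],pts[:,i],1)[0]).round(2) for i in(1,2,3,4)])
E
python3 - <<'E'
from prof import *
z=np.load('pics/wP.npz');c=eyes.calibration('wrist');edges(cloud(z['d'],c,z['T']@np.array(c['mount'])),z['im'],'wP')
z=np.load('pics/top0.npz');c=eyes.calibration('top');edges(cloud(z['d'],c,np.array(c['T'])),z['im'],'top')
E
```

```text
wP Y-prof -80:- -77:- -74:- -71:- -68:- -65:- -62:66 -59:66 -56:66 -53:66 -50:66 -47:66 -44:67 -41:66 -38:67 -35:67 -32:67 -29:66 -26:66 -23:66 -20:56 -17:46 -14:26 -11:26 -8:26 -5:26 -2:26 1:26 4:- 7:- 10:- 13:- 16:66 19:66 22:66 25:67 28:66 31:66 34:66 37:67 40:67 43:67 46:66 49:66 52:66 55:66 58:66 61:54 64:26 67:26 70:19 73:-0 76:0 79:0
X-prof left -80:0 -77:0 -74:0 -71:25 -68:26 -65:26 -62:66 -59:66 -56:66 -53:66 -50:66 -47:66 -44:67 -41:67 -38:67 -35:66 -32:67 -29:67 -26:67 -23:67 -20:66 -17:66 -14:66 -11:66 -8:66 -5:67 -2:67 1:67 4:67 7:66 10:66 13:66 16:66 19:66 22:66 25:67 28:67 31:67 34:67 37:67 40:67 43:67 46:67 49:66 52:66 55:67 58:66 61:66 64:- 67:26 70:26 73:- 76:- 79:-0
X-prof right -80:-0 -77:0 -74:0 -71:26 -68:27 -65:- -62:66 -59:66 -56:66 -53:67 -50:66 -47:66 -44:67 -41:67 -38:67 -35:66 -32:67 -29:67 -26:67 -23:66 -20:66 -17:67 -14:66 -11:66 -8:66 -5:67 -2:67 1:67 4:67 7:66 10:66 13:66 16:66 19:66 22:67 25:67 28:67 31:67 34:67 37:67 40:67 43:67 46:66 49:67 52:67 55:66 58:66 61:67 64:- 67:- 70:- 73:- 76:- 79:0
L [-42.  -60.3  60. ]
R [ 38.  -61.4  59.9]
med Y edges [
[... 638 characters left out ...]
11:66 -8:66 -5:67 -2:67 1:67 4:65 7:65 10:65 13:66 16:65 19:66 22:65 25:67 28:63 31:66 34:65 37:66 40:64 43:64 46:65 49:66 52:67 55:64 58:65 61:65 64:- 67:- 70:- 73:- 76:- 79:-1
X-prof right -80:-0 -77:0 -74:0 -71:9 -68:24 -65:25 -62:63 -59:65 -56:66 -53:65 -50:66 -47:67 -44:65 -41:67 -38:65 -35:67 -32:66 -29:66 -26:64 -23:66 -20:65 -17:65 -14:65 -11:63 -8:68 -5:65 -2:64 1:63 4:68 7:65 10:65 13:65 16:67 19:65 22:65 25:65 28:67 31:67 34:67 37:66 40:65 43:65 46:67 49:66 52:67 55:66 58:68 61:65 64:- 67:- 70:- 73:- 76:-2 79:-0
L [-42.  -59.2  58.6]
R [ 38.  -60.9  57.3]
med Y edges [ -1.  -60.8 -19.7  18.9  59.6] slopes deg [np.float64(0.58), np.float64(0.59), np.float64(1.21), np.float64(1.48)]
```

Emit:
{"name": "apply_moves", "arguments": {
  "deltas": [
    [[0,0,0],0.0761],
    [[0,0,0],0.0761],
    [[0,0,0],0.0761],
    [[0,0,0],0.0761],
    [[0,0,0],0.0761],
    [[0,0,0],0.0761],
    [[0,0,0],0.0761],
    [[0,0,0],0.0761],
    [[0,0,0],0.0761],
    [[0,0,0],0.0761]
  ]
}}

```text
clock: 5.53
ee_pos: [666.7, 91.4, 199.9]
ee_rot: [-179.9, -0.0, 117.1]
wrist_force: [0.5, -0.3, -1.1]
grip_width: 44.1
gripper_force: 25.0
```

Emit:
{"name": "apply_moves", "arguments": {
  "deltas": [
    [[0,0,0],0.0761],
    [[0,0,0],0.0761],
    [[0,0,0],0.0761],
    [[0,0,0],0],
    [[-0.7,0,0],0],
    [[-0.8,-0.1,0],0],
    [[-0.8,-0.1,0],0],
    [[-0.8,-0.1,0],0],
    [[-0.8,-0.07,0],0],
    [[-0.4,0,0],0]
  ]
}}

```text
clock: 6.37
ee_pos: [671.3, -41.1, 200.2]
ee_rot: [-180.0, 0.0, 97.0]
wrist_force: [-0.0, 0.3, -1.3]
grip_width: 43.9
gripper_force: 25.0
```

Emit:
{"name": "apply_moves", "arguments": {
  "deltas": [
    [[0,0,0],0],
    [[0,0,0.4],0],
    [[0,0,0.6],0],
    [[0,0,0.6],0],
    [[0,0,0.6],0],
    [[0,0,0.5],0],
    [[0,0,0.3],0],
    [[0,0,0.2],0],
    [[0,0,0],0],
    [[0,0,0],0]
  ]
}}

```text
clock: 7.2
ee_pos: [671.8, -38.6, 104.8]
ee_rot: [180.0, -0.0, 96.9]
wrist_force: [0.7, 0.3, -0.3]
grip_width: 43.7
gripper_force: 25.0
```

Run:
```python
from look import *
im,d,T=look('wQ'); print(readout.get_state()['ee_pos'],readout.get_state()['ee_rot'],readout.get_state()['clock'])
im,d=eyes.camera('top'); np.savez('pics/top1.npz',im=im,d=d)
```

```text
[672.24149252 -38.8647776  105.52171043] [1.79916211e+02 2.32397716e-02 9.68748608e+01] 7.25
```

View pics/wQ.png

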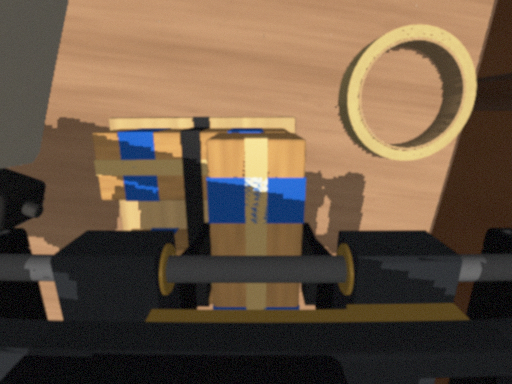

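Carton A hangs over the far end of the pallet. The pallet's near edge runs from (110,121) to (294,121) px with the strap at column 200. I'll check that edge against the tool.

Run:
```python
from look import *
z=np.load('pics/wQ.npz');c=eyes.calibration('wrist');im,d,Tt=z['im'],z['d'],z['T']
T=Tt@np.array(c['mount']);P=cloud(d,c,T)
L=np.einsum('ij,hwj->hwi',np.linalg.inv(Tt)[:3,:3],P-Tt[:3,3])
print('tool z of planes; rows 119-127: tool-y extents of z~26')
for r in range(117,130,2):
    s=(abs(P[r,:,2]-26)<6)
    if s.sum()>20:
        k=np.where(s)[0];k=k[(k>95)&(k<305)]; print(r,k[0],k[-1],L[r,k[0],1].round(1),L[r,k[-1],1].round(1),'x',L[r,k[0],0].round(1),L[r,k[-1],0].round(1))
for r in range(131,150,3):
    s=np.where((abs(P[r,:,2]-66)<5))[0]; s=s[(s>80)&(s<206)]
    if len(s): print('top',r,s[0],L[r,s[0],1].round(1))
for r in (150,180,200):
    k=np.where((abs(P[r,:,2]-(Tt[2,3]+18))<6))[0]; print('carton',r,L[r,k[0],1].round(1),L[r,k[-1],1].round(1))
k=np.where((abs(P[:,255,2]-(Tt[2,3]+18))<6))[0]; print('carton +x end',k[0],L[k[0],255,0].round(1))
```

```text
tool z of planes; rows 119-127: tool-y extents of z~26
117 111 294 -107.6 28.5 x 70.2 69.8
119 109 295 -109.0 29.1 x 68.8 68.4
121 109 295 -109.6 29.3 x 67.3 66.9
123 109 294 -109.8 28.4 x 65.9 65.5
125 109 294 -109.9 28.6 x 64.4 64.0
127 110 294 -109.4 28.6 x 62.9 62.6
129 110 294 -109.4 28.7 x 61.5 61.1
top 131 121 -85.3
top 134 92 -101.9
top 137 92 -101.8
top 140 93 -101.6
top 143 93 -102.1
top 146 94 -101.3
top 149 94 -101.8
carton 150 -21.8 21.8
carton 180 -22.2 22.2
carton 200 -22.2 22.0
carton +x end 138 63.1
```

Tool-frame offsets are within 0.5 mm. I'm lowering slowly.

Emit:
{"name": "apply_moves", "arguments": {
  "deltas": [
    [[-0.02,-0.01,0.1],0],
    [[0,0,0.1],0],
    [[0,0,0.1],0],
    [[0,0,0.07],0],
    [[0,0,0.05],0],
    [[0,0,0.03],0],
    [[0,0,0.02],0],
    [[0,0,0],0],
    [[0,0,0],0]
  ]
}}

```text
clock: 8.05
ee_pos: [671.4, -39.6, 90.5]
ee_rot: [180.0, 0.0, 96.9]
wrist_force: [0.3, 0.8, -1.1]
grip_width: 43.8
gripper_force: 25.0
```

Emit:
{"name": "apply_moves", "arguments": {
  "deltas": [
    [[0,0,0.015],0],
    [[0,0,0],0],
    [[0,0,0.01],0],
    [[0,0,0],0],
    [[0,0,0],0]
  ]
}}

```text
clock: 8.47
ee_pos: [671.4, -39.6, 89.9]
ee_rot: [180.0, 0.0, 96.9]
wrist_force: [-0.4, -0.0, -0.0]
grip_width: 43.9
gripper_force: 25.0
```

Emit:
{"name": "apply_moves", "arguments": {
  "deltas": [
    [[0,0,0.015],0],
    [[0,0,0],0],
    [[0,0,0],0]
  ]
}}

```text
clock: 8.72
ee_pos: [671.4, -39.6, 89.9]
ee_rot: [180.0, 0.0, 96.9]
wrist_force: [-3.3, -0.3, 4.5]
grip_width: 43.8
gripper_force: 25.0
```

It has touched down. I'm releasing and lifting to look.

Emit:
{"name": "apply_moves", "arguments": {
  "deltas": [
    [[0,0,0],0],
    [[0,0,0],0],
    [[0,0,0],0],
    [[0,0,0],0],
    [[0,0,0],0],
    [[0,0,0],0]
  ],
  "jaw": -0.4
}}

```text
clock: 9.22
ee_pos: [671.3, -39.6, 89.1]
ee_rot: [-180.0, -0.0, 96.9]
wrist_force: [-0.4, -0.4, 0.7]
grip_width: 60.3
gripper_force: 0.0
```

Emit:
{"name": "apply_moves", "arguments": {
  "deltas": [
    [[0,0,-0.3],0],
    [[0,0,-0.7],0],
    [[0,0,-0.9],0],
    [[0,0,-0.9],0],
    [[0,0,-0.9],0],
    [[0,0,-0.9],0],
    [[0,0,-0.4],0],
    [[0,-0.5,0],0],
    [[0,-0.5,0],0],
    [[0,0,0],0]
  ]
}}

```text
clock: 10.05
ee_pos: [639.8, -43.3, 239.3]
ee_rot: [-179.9, -0.0, 96.8]
wrist_force: [0.5, 2.0, -0.3]
grip_width: 61.0
gripper_force: 0.0
```

Run:
```python
from look import *
im,d,T=look('wR'); s=readout.get_state();print(s['ee_pos'],s['ee_rot'],s['clock'],s['grip_width'])
z=np.load('pics/wR.npz');c=eyes.calibration('wrist');Tt=z['T'];P=cloud(d,c,T)
L=np.einsum('ij,hwj->hwi',np.linalg.inv(Tt)[:3,:3],P-Tt[:3,3])
m=(abs(P[...,2]-106)<6)&(d>0);k=max(cv2.findContours(m.astype(np.uint8),0,cv2.CHAIN_APPROX_NONE)[0],key=cv2.contourArea).reshape(-1,2)
for h,nm in((106,'carton'),(66,'L1'),(26,'pal')):
    m=(abs(P[...,2]-h)<5)&(d>0)&(abs(P[...,0]-632)<95)&(abs(P[...,1]+43)<95)
    rows=[(r,)+tuple(L[r,w[[0,-1]],1].round(1)) for r in range(0,260,12) if len(w:=np.where(m[r])[0])>25]
    cols=[(q,)+tuple(L[w[[0,-1]],q,0].round(1)) for q in range(0,512,20) if len(w:=np.where(m[:,q])[0])>10]
    print(nm,'rows',rows,'\n cols',cols)
```

```text
[640.74789651 -43.17621924 239.13773714] [-1.79974359e+02 -7.45273539e-03  9.68354531e+01] 10.1 60.80283431770526
carton rows [(132, np.float64(10.5), np.float64(53.1)), (144, np.float64(9.6), np.float64(53.9)), (156, np.float64(9.8), np.float64(53.4)), (168, np.float64(9.9), np.float64(53.2)), (180, np.float64(10.1), np.float64(52.6)), (192, np.float64(10.1), np.float64(53.4)), (204, np.float64(10.3), np.float64(52.9)), (216, np.float64(9.4), np.float64(53.4)), (228, np.float64(9.4), np.float64(51.4)), (240, np.float64(10.6), np.float64(51.6))] 
 cols [(280, np.float64(62.3), np.float64(-61.7)), (300, np.float64(62.2), np.float64(-60.2))]
L1 rows [(132, np.float64(-68.9), np.float64(9.7)), (144, np.float64(-69.3), np.float64(8.8)), (156, np.float64(-69.5), np.float64(9.0)), (204, np.float64(-68.7), np.float64(9.4)), (216, np.float64(-69.4), np.float64(9.5)), (228, np.float64(-59.1), np.float64(9.6))] 
 cols [(200, np.float64(62.4), np.float64(-52.5)), (220, np.float64(62.5), np.float64(-60.7)), (240, np.float64(62.4), np.float64(-60.1)), (260, np.float64(62.4), np.float64(-60.2))]
pal rows [(120, np.float64(-76.7), np.float64(60.7)), (168, np.float64(-77.8), np.float64(10.2)), (180, np.float64(-77.4), np.float64(10.3))] 
 cols [(200, np.float64(70.1), np.float64(-18.1)), (220, np.float64(70.1), np.float64(-17.8)), (240, np.float64(70.0), np.float64(-17.7)), (260, np.float64(70.1), np.float64(-17.6))]
```

View pics/wR.png

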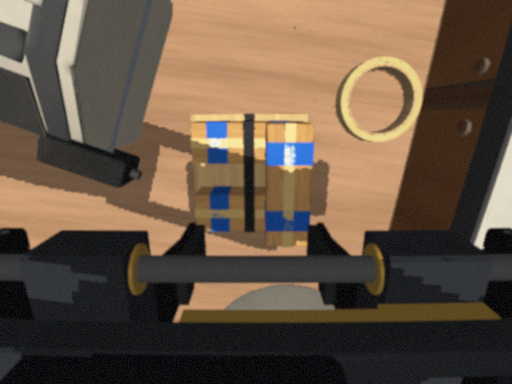

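Carton A sits flush within about 0.5 mm at the far end. Before going to B, I'm checking obstacle heights around it.

Run:
```python
from h import *
z=np.load('pics/top0.npz');d=z['d'];c=eyes.calibration('top');q=cloud(d,c,np.array(c['T']))[d>0]
ys=range(-150,-500,-25)
print('y  ',*[f'{y:4d}' for y in ys])
for x in range(700,300,-25): print(x,*[f'{(lambda a:int(a.max()) if len(a) else -1)(q[(abs(q[:,0]-x)<13)&(abs(q[:,1]-y)<13)][:,2]):4d}' for y in ys])
```

```text
y   -150 -175 -200 -225 -250 -275 -300 -325 -350 -375 -400 -425 -450 -475
700    4    5   91  356  364  314  362  364  363  373  390  402  404    6
675    4    5   33   99  101  101  358  363  375  376  391  404  405    5
650    4    6    5   97  103  103  102  354  377  396  403  396    7    5
625    8    4    7    7  100  100  104  104  102  397  404  382    3    6
600    5    5    5    5    5   91  101   99   99   94  386    5    5   10
575    7    7    4    3    6    6    5    6    4    5    5    5   10   12
550    6    4    7    5    6    6   47   44   43    5    5    5   13   12
525    5    3    5    6    4    5   45   44   44    5    4    4    5   11
500    7    4    6    6    5    6   45   43   44    4    4    4    4    5
475    6    4    6   12    5    6   44   44   44    3    4    4    6    7
450    5    6   11   11    7    3   43   46   44    3    4    5    5    7
425    3    9   11    4    9    5   43   45   44    6    6    5    4    6
400    6    9    7    3    5    5    5    4    3    5    4    4    6  118
375    4    4    3    3    4    3    5    5    4    5    5   96  103  114
350    4    4    5    4    5    5    4    3    5   92   98   98   51   50
325    4    4    9    5    5    6    5    5   92   94  121  125  118   50
```

Emit:
{"name": "apply_moves", "arguments": {
  "deltas": [
    [[0,-0.3,0],0],
    [[0,-0.6,0],-0.0],
    [[0,-0.8,0],0],
    [[0,-0.8,0],0],
    [[0,-0.8,0],0],
    [[0,-0.8,0],0],
    [[0,-0.6,0],0],
    [[0,0,0],-0.0761],
    [[0,0,0],-0.0761],
    [[0,0,0],-0.0761]
  ]
}}

```text
clock: 10.93
ee_pos: [501.3, -60.1, 239.2]
ee_rot: [180.0, 0.0, 117.7]
wrist_force: [-0.1, 0.3, -0.1]
grip_width: 60.6
gripper_force: 0.0
```

Emit:
{"name": "apply_moves", "arguments": {
  "deltas": [
    [[0,0,0],-0.0761],
    [[0,0,0],-0.0761],
    [[0,0,0],-0.0761],
    [[0,0,0],-0.0761],
    [[0,0,0],-0.0761],
    [[0,0,0],-0.0761],
    [[0,0,0],-0.0761],
    [[0,0,0],-0.0761],
    [[0,0,0],-0.0761],
    [[0,0,0],0]
  ],
  "jaw": -1
}}

```text
clock: 11.77
ee_pos: [501.5, -60.0, 238.9]
ee_rot: [180.0, -0.0, 179.3]
wrist_force: [0.9, -1.1, -0.2]
grip_width: 87.2
gripper_force: 0.0
```

Emit:
{"name": "apply_moves", "arguments": {
  "deltas": [
    [[0.13,-0.5,0],0],
    [[0,-0.95,0],0],
    [[0,-0.95,0],0],
    [[0,-0.95,0],0],
    [[0,-0.95,0],0],
    [[0,-0.95,0],0],
    [[0,-0.95,0],0],
    [[0,-0.95,0],0],
    [[0,-0.95,0],0],
    [[0,-0.75,0],0]
  ]
}}

```text
clock: 12.6
ee_pos: [492.9, -327.5, 238.9]
ee_rot: [-180.0, -0.0, 178.8]
wrist_force: [-0.1, -1.1, 0.1]
grip_width: 87.2
gripper_force: 0.0
```

Emit:
{"name": "apply_moves", "arguments": {
  "deltas": [
    [[0,0,0.5],0],
    [[0,0,0.5],0],
    [[0,0,0],0],
    [[0,0,0],0],
    [[0,0,0],0]
  ]
}}

```text
clock: 13.02
ee_pos: [493.4, -325.4, 209.8]
ee_rot: [-180.0, 0.0, 179.0]
wrist_force: [0.3, 1.1, -0.5]
grip_width: 86.6
gripper_force: 0.0
```

Run:
```python
from look import *
im,d,T=look('wB'); s=readout.get_state();print(s['ee_pos'],s['ee_rot'],s['clock'],s['grip_width'])
print(tops(im,d,T,40,400,600,-400,-250))
bandfit(im,T,40,400,600,-400,-250)
```

```text
[ 493.71715353 -325.43135372  210.29106602] [-1.79951937e+02  6.12159983e-02  1.79002909e+02] 13.0667 87.31155545148503
[ 493.7 -325.5   44.3  125.    -1.2   40.5]
band [ 458.6 -338.6   40. ] 283 [243. 148.]
band [ 460.1 -312.8   40. ] 346 [267. 149.]
band [ 527.4 -326.3   40. ] 558 [255. 209.]
```

View pics/wB.png

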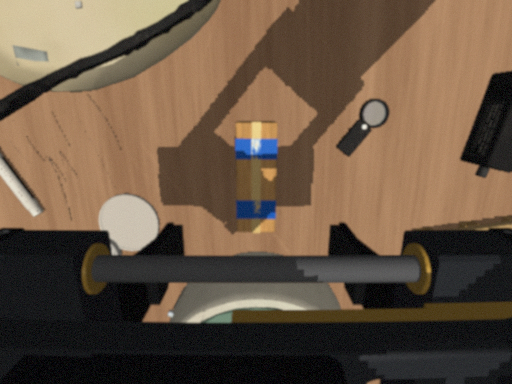

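Carton B is at (256,178) px and lined up to within 0.3 mm. I'm descending and gripping.

Emit:
{"name": "apply_moves", "arguments": {
  "deltas": [
    [[0,0,0.4],0],
    [[0,0,0.8],0],
    [[0,0,0.8],0],
    [[0,0,0.8],0],
    [[0,0,0.8],0],
    [[0,0,0.8],0],
    [[0,0,0.8],0],
    [[0,0,0.5],0],
    [[0,0,0.3],0],
    [[0,0,0.2],0]
  ]
}}

```text
clock: 13.9
ee_pos: [492.8, -324.7, 21.9]
ee_rot: [179.9, -0.1, 179.0]
wrist_force: [-0.8, -0.5, 0.8]
grip_width: 87.2
gripper_force: 0.0
```

Emit:
{"name": "apply_moves", "arguments": {
  "deltas": [
    [[0,0,0],0],
    [[0,0,0],0],
    [[0,0,0],0],
    [[0,0,0],0],
    [[0,0,0],0],
    [[0,0,0],0],
    [[0,0,0],0],
    [[0,0,0],0]
  ],
  "jaw": 0.3,
  "newtons": 25
}}

```text
clock: 14.57
ee_pos: [493.3, -325.5, 23.6]
ee_rot: [-180.0, 0.0, 179.0]
wrist_force: [-0.2, -0.8, 2.3]
grip_width: 43.9
gripper_force: 25.0
```

Emit:
{"name": "apply_moves", "arguments": {
  "deltas": [
    [[0,0,-0.3],0],
    [[0,0,-0.6],0],
    [[0,0,-0.9],0],
    [[0,0,-0.9],0],
    [[0,0,-0.9],0],
    [[0,0,-0.9],0],
    [[0,0,-0.9],0],
    [[0,0,-0.9],0],
    [[0,0,-0.4],0],
    [[0,0,0],0]
  ]
}}

```text
clock: 15.4
ee_pos: [494.7, -326.7, 228.5]
ee_rot: [-179.7, 0.3, 179.0]
wrist_force: [-0.0, 0.3, -0.9]
grip_width: 43.7
gripper_force: 25.0
```

Emit:
{"name": "apply_moves", "arguments": {
  "deltas": [
    [[0,0.5,0],0],
    [[0,0.95,0],0],
    [[0,0.95,0],0],
    [[0,0.95,0],0],
    [[0,0.95,0],0],
    [[0,0.95,0],0],
    [[0,0.95,0],0],
    [[0,0.97,0],0],
    [[0,0,0],0],
    [[0,0,0],0.0761]
  ]
}}

```text
clock: 16.23
ee_pos: [495.3, -107.6, 221.6]
ee_rot: [179.9, -0.2, 172.4]
wrist_force: [0.5, -0.6, -1.1]
grip_width: 44.2
gripper_force: 25.0
```

Emit:
{"name": "apply_moves", "arguments": {
  "deltas": [
    [[0,0,0],0.0761],
    [[0,0,0],0.0761],
    [[0,0,0],0.0761],
    [[0,0,0],0.0761],
    [[0,0,0],0.0761],
    [[0,0,0],0.0761],
    [[0,0,0],0.0761],
    [[0,0,0],0.0761],
    [[0,0,0],0.0761],
    [[0,0,0],0.0761]
  ]
}}

```text
clock: 17.07
ee_pos: [495.3, -109.7, 221.6]
ee_rot: [-179.8, -0.1, 103.4]
wrist_force: [-0.2, -1.3, -1.2]
grip_width: 43.8
gripper_force: 25.0
```

Emit:
{"name": "apply_moves", "arguments": {
  "deltas": [
    [[0,0,0],0.0751],
    [[0,0,0],0],
    [[0.3,0.5,0],0],
    [[0.4,0.8,0],0],
    [[0.4,0.8,0],0],
    [[0.4,0.8,0],0],
    [[0.15,0.5,0],0],
    [[0,0,0],0],
    [[0,0,0],0],
    [[0,0,0],0]
  ]
}}

```text
clock: 17.9
ee_pos: [590.8, -48.9, 222.8]
ee_rot: [-179.8, -0.0, 97.1]
wrist_force: [0.1, 0.7, -2.0]
grip_width: 43.8
gripper_force: 25.0
```

Emit:
{"name": "apply_moves", "arguments": {
  "deltas": [
    [[0,0,0.4],0],
    [[0,0,0.6],0],
    [[0,0,0.7],0],
    [[0,0,0.7],0],
    [[0,0,0.6],0],
    [[0,0,0.5],0],
    [[0,0,0.3],0],
    [[0,0,0.1],0],
    [[0,0,0],0],
    [[0,0,0],0]
  ]
}}

```text
clock: 18.73
ee_pos: [592.4, -49.1, 107.9]
ee_rot: [179.9, 0.0, 96.9]
wrist_force: [0.6, -0.4, -1.7]
grip_width: 43.6
gripper_force: 25.0
```

```bash
cat > chk.py <<'E'
from look import *
def chk(n):
    im,d,T=look(n); s=readout.get_state();print(s['ee_pos'].round(1),s['ee_rot'].round(2),s['clock'])
    Tt=np.load(f'pics/{n}.npz')['T'];c=eyes.calibration('wrist');P=cloud(d,c,T)
    L=np.einsum('ij,hwj->hwi',np.linalg.inv(Tt)[:3,:3],P-Tt[:3,3])
    win=(d>0)&(abs(P[...,0]-632)<105)&(abs(P[...,1]+43)<105)
    for h in (26,66,106,Tt[2,3]+18):
        m=win&(abs(P[...,2]-h)<5)
        print(round(h),'rows(y ext)',*[(r,int(w[0]),int(w[-1]),*L[r,w[[0,-1]],1].round(1).tolist()) for r in range(90,220,6) if len(w:=np.where(m[r])[0])>12])
        print('   cols(x ext)',*[(q,*L[w[[0,-1]],q,0].round(1).tolist()) for q in range(60,480,15) if len(w:=np.where(m[:,q])[0])>4])
E
python3 -c "
from chk import *
chk('wS')"
```

```text
[592.8 -49.2 108.4] [1.7989e+02 4.0000e-02 9.6940e+01] 18.7833
26 rows(y ext) (90, 450, 464, 147.1, 155.9) (96, 448, 463, 146.1, 156.1) (102, 447, 462, 146.4, 155.4) (120, 216, 455, -29.9, 152.8) (126, 216, 454, -29.8, 152.9) (198, 305, 343, 39.8, 70.5) (204, 305, 342, 40.0, 70.5) (210, 305, 342, 40.1, 70.5) (216, 304, 341, 39.5, 70.1)
   cols(x ext) (225, 70.4, 62.3) (240, 70.4, 63.1) (255, 70.4, 63.1) (270, 70.4, 63.1) (285, 70.4, 63.1) (300, 70.5, 63.2) (315, 71.3, 64.0) (330, 70.6, -16.7) (345, 70.6, 63.3) (360, 70.7, 63.4) (375, 70.8, 63.4) (390, 70.9, 63.5) (450, 94.1, 66.8)
66 rows(y ext) (132, 220, 351, -22.3, 58.4) (138, 302, 350, 28.9, 58.3) (144, 307, 350, 32.6, 58.3) (150, 306, 348, 31.9, 57.8) (156, 306, 348, 32.2, 57.8) (162, 306, 346, 32.3, 57.2) (168, 306, 346, 32.5, 57.5) (174, 305, 345, 32.0, 57.6) (180, 306, 345, 32.9, 57.3) (186, 306, 344, 33.0, 57.3) (192, 306, 345, 33.1, 57.6) (198, 307, 344, 33.9, 57.9) (204, 306, 344, 33.6, 58.1) (210, 306, 343, 33.7, 58.1) (216, 306, 343, 34.1, 57.9)
   cols(x ext) (255, 63.1, 60.9) (300, 62.7, -60.4) (315, 63.9, -8.6) (330, 
[... 465 characters left out ...]
t) (360, 18.2, 11.6) (375, 62.9, 13.0) (390, 62.9, 13.5) (405, 63.2, 13.0) (420, 63.3, 12.8) (435, 63.1, 8.4) (450, 62.7, 35.0)
126 rows(y ext) (144, 206, 306, -21.7, 21.9) (150, 207, 305, -21.2, 21.6) (156, 207, 305, -21.3, 21.8) (162, 207, 305, -21.5, 22.0) (168, 207, 305, -21.6, 22.2) (174, 208, 304, -21.4, 21.7) (180, 206, 305, -22.0, 22.2) (186, 207, 305, -21.8, 22.5) (192, 207, 305, -21.8, 22.5) (198, 207, 304, -22.0, 21.9) (204, 207, 304, -21.9, 22.4) (210, 208, 304, -21.9, 22.4) (216, 208, 303, -21.9, 22.0)
   cols(x ext) (195, 11.5, 11.4) (210, 62.5, 6.1) (225, 62.6, -23.5) (240, 62.3, -23.6) (255, 62.7, -23.3) (270, 62.3, -23.2) (285, 62.3, -23.7) (300, 62.3, 7.8) (315, 11.7, 11.4)
```

View pics/wS.png

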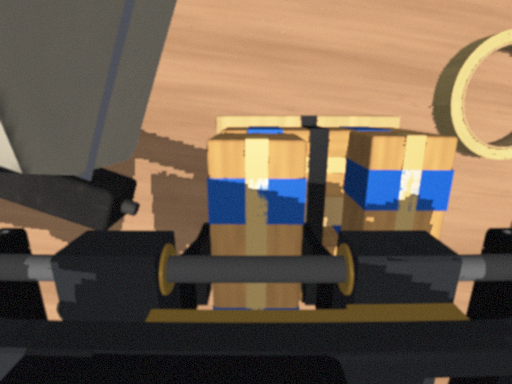

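Carton B is over the near end, with A's near face 57 mm from the tool axis, which leaves a 36 mm gap. I'm lowering it.

Emit:
{"name": "apply_moves", "arguments": {
  "deltas": [
    [[0,0,0.1],0],
    [[0,0,0.1],0],
    [[0,0,0.1],0],
    [[0,0,0.1],0],
    [[0,0,0.07],0],
    [[0,0,0.05],0],
    [[0,0,0.03],0],
    [[0,0,0],0],
    [[0,0,0],0]
  ]
}}

```text
clock: 19.53
ee_pos: [592.1, -48.9, 90.7]
ee_rot: [-180.0, -0.0, 96.9]
wrist_force: [0.1, 0.4, -1.0]
grip_width: 43.9
gripper_force: 25.0
```

Emit:
{"name": "apply_moves", "arguments": {
  "deltas": [
    [[0,0,0.02],0],
    [[0,0,0],0],
    [[0,0,0],0]
  ]
}}

```text
clock: 19.78
ee_pos: [592.1, -48.9, 90.2]
ee_rot: [180.0, 0.0, 96.9]
wrist_force: [-0.3, 0.5, -0.7]
grip_width: 43.8
gripper_force: 25.0
```

Emit:
{"name": "apply_moves", "arguments": {
  "deltas": [
    [[0,0,0.015],0],
    [[0,0,0],0],
    [[0,0,0],0]
  ]
}}

```text
clock: 20.03
ee_pos: [592.0, -48.8, 89.7]
ee_rot: [180.0, 0.0, 96.9]
wrist_force: [-0.1, -0.0, -1.8]
grip_width: 44.2
gripper_force: 25.0
```

Emit:
{"name": "apply_moves", "arguments": {
  "deltas": [
    [[0,0,0.01],0],
    [[0,0,0],0],
    [[0,0,0],0]
  ]
}}

```text
clock: 20.28
ee_pos: [592.1, -48.9, 89.6]
ee_rot: [180.0, 0.0, 96.9]
wrist_force: [-0.4, -0.9, -0.2]
grip_width: 43.9
gripper_force: 25.0
```

Emit:
{"name": "apply_moves", "arguments": {
  "deltas": [
    [[0,0,0.01],0],
    [[0,0,0],0],
    [[0,0,0],0]
  ]
}}

```text
clock: 20.53
ee_pos: [592.1, -48.8, 89.5]
ee_rot: [180.0, 0.0, 97.0]
wrist_force: [-1.8, 0.5, 4.0]
grip_width: 43.9
gripper_force: 25.0
```

Contact again. I'm releasing gently, lifting, and checking.

Emit:
{"name": "apply_moves", "arguments": {
  "deltas": [
    [[0,0,0],0],
    [[0,0,0],0],
    [[0,0,0],0],
    [[0,0,0],0],
    [[0,0,0],0],
    [[0,0,0],0]
  ],
  "jaw": -0.33
}}

```text
clock: 21.03
ee_pos: [592.0, -48.8, 88.9]
ee_rot: [-180.0, -0.0, 96.9]
wrist_force: [-0.8, 0.0, -0.2]
grip_width: 57.7
gripper_force: 0.0
```

Emit:
{"name": "apply_moves", "arguments": {
  "deltas": [
    [[0,0,-0.2],0],
    [[0,0,-0.5],0],
    [[0,0,-0.8],0],
    [[0,0,-0.9],0],
    [[0,0,-0.9],0],
    [[0,0,-0.9],0],
    [[0,0.6,-0.8],0],
    [[0,0.6,0],0],
    [[0,0,0],0],
    [[0,0,0],0]
  ]
}}

```text
clock: 21.87
ee_pos: [628.1, -44.4, 239.5]
ee_rot: [180.0, 0.0, 97.0]
wrist_force: [-1.3, 0.7, 0.2]
grip_width: 57.9
gripper_force: 0.0
```

```bash
python3 -c "
from chk import *
chk('wT')
im,d=eyes.camera('scene');cv2.imwrite('pics/sceneT.png',im[140:340,170:430].repeat(2,0).repeat(2,1))
im,d=eyes.camera('top');c=eyes.calibration('top')
h=cv2.cvtColor(im,cv2.COLOR_BGR2HSV)
z=np.load('pics/top0.npz')['im'];print('red diff',np.abs(z[200:250,130:175].astype(int)-im[200:250,130:175]).mean())
"
```

```text
[627.2 -44.4 238.5] [-1.7992e+02 -2.0000e-02  9.6960e+01] 21.9167
26 rows(y ext) (114, 201, 355, -64.8, 118.1) (120, 201, 354, -64.8, 117.4) (168, 243, 275, -15.7, 23.7) (174, 243, 275, -15.8, 23.9) (180, 243, 275, -15.9, 24.0) (186, 243, 274, -16.0, 22.9)
   cols(x ext) (210, 70.1, 63.2) (225, 70.0, 63.1) (240, 70.0, 63.1) (255, 70.0, 63.3) (270, 70.0, -17.9) (285, 70.1, 63.1) (300, 70.1, 63.2) (315, 70.2, 62.1)
66 rows(y ext) (126, 242, 276, -14.3, 21.4) (132, 243, 276, -13.6, 21.4) (138, 243, 276, -13.6, 21.4) (144, 243, 275, -13.6, 20.7) (150, 243, 275, -13.7, 20.8) (156, 243, 275, -13.8, 20.9) (162, 243, 275, -13.9, 21.0) (198, 243, 274, -14.4, 20.7) (204, 243, 274, -14.4, 20.8) (210, 243, 274, -14.4, 20.9) (216, 244, 274, -13.4, 20.9)
   cols(x ext) (255, 63.3, -62.0) (270, 62.3, -61.9)
106 rows(y ext) (126, 194, 326, -57.4, 65.4) (132, 195, 325, -56.5, 64.6) (138, 195, 325, -57.2, 64.9) (144, 195, 325, -56.7, 65.4) (150, 194, 325, -58.2, 65.3) (156, 194, 325, -58.5, 65.7) (162, 195, 324, -58.0, 65.4) (168, 196, 323, -57.4, 64.7) (174, 196, 323, -57.8, 64.9) (180, 196, 322, -57.8, 64.5) (186, 197, 322, -57.3, 64.7) (192, 197, 321, -58.0, 64.3) (198, 197, 321, -58.2, 64.5) (204, 197, 321, -58.6, 64.8) (210, 198, 320, -57.7, 64.5) (216, 197, 321, -59.0, 65.7)
   cols(x ext) (195, 62.2, 22.7) (210, 62.2, -60.2) (225, 62.1, -61.4) (240, 61.3, -61.6) (285, 62.2, -60.5) (300, 62.3, -61.2) (315, 62.2, -34.0)
257 rows(y ext)
   cols(x ext) (180, 12.1, 11.2) (195, 10.7, -6.8) (315, -6.7, -9.8) (330, 12.5, 11.4)
red diff 8.692148148148148
```

View pics/wT.png

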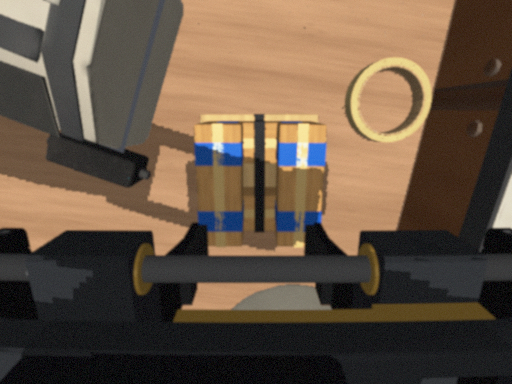

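View pics/sceneT.png

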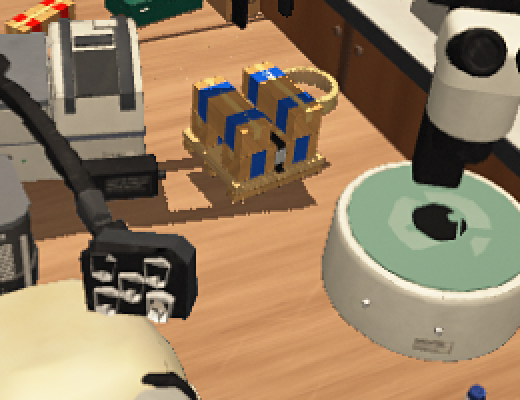

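Both cartons sit flat, square and flush: outer extent about 124 mm, gap about 36 mm. In the wrist view they are at (218,180) and (301,180) px, and the scene crop agrees. The robot is clear of everything.

```bash
python3 -c "
from plant import job
print(job.sign_off())"
```

```text
the job is handed in; nothing more can be done
None
```

I placed both blue-banded cartons crosswise on the first layer, flush with its ends to about 0.5 mm with a gap of about 36 mm between them; I never touched the red-banded carton, and I handed the job in at about 22 s.

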